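Open the slanted water canister over its drip tray

TASK

Get the packing bench's water canister ready for refilling: slide the shallow metal tray along the bench until the mouth of the canister's slanted neck is well over it, then unscrew the cap all the way, lift it off, and set it down (do not drop it) inside the tray. Leave the tray flat on the bench under the mouth, and do not shift the rolls and cartons that stand around.

Things in the scene. Friction and masses are not known exactly. Their poses are not given: they have to be found in the camera images.
- canister: white round canister, 84 mm diameter, fixed to a grey post with a 90x100 mm foot. Origin on the bench. Its axis passes 75 mm above the origin and leans 33 degrees from vertical to body -x (towards the robot): direction (-0.545, 0, 0.839) in the body frame. Its lowest edge is 52 mm above the bench; post and foot lie at body x over +22 mm, so the tray can pass under as far as there.
- neck_mouth (a point): centre of the neck's open rim, at (-77, 0, 194) mm in the canister's frame, on the leaning axis, covered by the cap until it is off. Axes as canister. Fingers can reach about 12 mm past the closed cap's lower edge before they meet the canister's shoulder.
- cap_center (a point): centre (half-way up) of the black ribbed screw cap, 50 mm diameter, 27 mm high; z points out of its closed top, along the leaning neck. It unscrews counter-clockwise seen from outside (positive about its z), rises 7.5 mm a turn with 2 mm axial play, lets go after about 1.4 turns (not before) and clears the neck 12 mm further along the axis. It turns easily and stays where left.
- tray_center (a point): centre (half-way up) of the shallow open aluminium tray: 140 mm along its x, 190 mm along its y, 18 mm high, walls and floor 4 mm, 0.25 to 0.5 kg, loose on the bench. Axes as tray
- tray: the same tray; origin at the centre of its underside, z up
- cap: the same cap, about 40 g; origin at the centre of its open lower edge, z as cap_center
- label_roll: bystander, leave alone: white roll of labels lying flat, 99 mm wide, 60 mm high; origin at the centre of its underside
- clear_tape: bystander, leave alone: roll of clear tape lying flat, 100 mm wide, 48 mm high; origin at the centre of its underside
- carton_a: bystander, leave alone: small brown carton 125x74x58 mm; origin at the centre of its underside
- carton_b: bystander, leave alone: small brown carton 110x77x40 mm; origin at the centre of its underside
- masking_roll: bystander, leave alone: roll of masking tape lying flat, 98 mm wide, 25 mm high; origin at the centre of its underside
Mind the look-alikes: they are no part of the job. There is more than one size of the cap; the job needs the middle-sized.

How it is judged:
By the outcome, as a careful person would: the job done as asked, in the order asked, and still so for the second after the job is handed in, with the robot touching nothing.
It also fails if it takes over 72 s, if anything falls off the work surface, if the arm or the gripper's body presses on something with over 40 N, if the wrist force passes 120 N, or if a joint passes its speed limit or range.

ROBOT

A 7-joint arm with a two-finger parallel gripper is mounted at the origin on the work surface; the furniture and walls round the work are solid. World frame = base frame: x ahead of the robot, y to its left, z up, the work surface at z = 0. Lengths are in m, angles in degrees, forces in N, time in s.
With the tool pointing down it reaches from about 0.425 to 0.875 m from the base axis. Payload 4.7 kg.
Tool frame: the origin (TCP) lies on the front face of the gripper's body, between the roots of the fingers; the fingertips stand 70 mm ahead of it and the grasp point (between the pads) lies 51 mm ahead of it (tip_extent is the distance from the TCP to the fingertips, in m); z points along the fingers, y is the direction in which the jaws open and shut (so a half turn about z gives the same grasp; the last joint's range is limited). The gripper opens to 87 mm and grips with 3 to 60 N. Pads are 19 mm wide; open, the fingers measure 117 mm over their backs; the gripper's body (75 mm by 190 mm) begins 51 mm behind the grasp point.
Start: joints at [72.428, 18.392, -4.016, 83.108, 1.295, 78.541, -3.26], TCP at [0.205, -0.617, 0.292] pointing down, gripper open.
Joint ranges: [-163.93, 163.93], [-17.29, 119.83], [-79.2, 71.16], [3.27, 140.29], [-89.18, 269.18], [5.43, 117.66], [-154.24, 154.24]. Speed limits (degrees/s): [147.25, 147.25, 180, 180, 180, 180, 180].

INTERFACE

Orientations are given as [roll, pitch, yaw] about the fixed x, y, z axes, in that order (R = Rz(yaw) Ry(pitch) Rx(roll)).
In Python, from cell import * gives the robot as it stands.
- The arm moves only by the tool carry_out, never from a script. Its argument "increments" is text: rows parted by semicolons, each of 7 numbers parted by spaces: the opening, from 0 (shut) to 1 (fully open), then the shift along the tool's x, y, z in m, then the turn, a rotation vector about the tool's x, y, z in degrees. A call has 1 to 20 rows; each row shifts and turns the pose as measured when the row begins, along the tool's axes as they then stand; what a row does not reach is not made up. A row lasts 1/8 s, in which the tool goes at most 62.5 mm and 10.7 degrees, less where a joint would pass 70% of its speed; a pose out of reach is approached as far as the arm can. A call is refused whole if a number of a shift passes 0.0625 or a number of a turn 10.7, either way. A call with a gripper value outside its range is refused whole. The fingers move at their own pace and stop on an object; "force" is the grip in N (left out, the last holds). Time passes only in rows, so rows that do not move let the fingers close. It gives the time, the measured TCP pose, the force and the opening at its end, in the units of the state.
- get_obs(): the state, without advancing time (a new reading comes with each control period).
- read_camera(name): name is "scene" or "side" or "wrist"; returns a dict with "img" (400x640x3 uint8, blue, green, red), "fx", "fy", "cx", "cy" (pixels), "world_from_camera" (4x4, takes a point from camera to world coordinates). Camera axes: x right, y down, z forward; pixel columns grow to the right and rows downward; lengths in m; the calibration is good to about 2 mm. A picture is of the moment at which its call begins. There is no depth.
- sign_off(): hands the job in, once; it reports no verdict.
Trained networks look in a picture, given as the dict that the camera call returned (one of the last four; its "shot" number tells which), for a name from the list of things; names that differ only in an ending like _2 or _b are one class to them, and where a whole thing is asked for, a point or a joint stands for the part that bears it (a point fixed in the world has none). Each returns a list of dicts, best first, with "confidence" (0 to 1); they miss things now and then, are a little off and sometimes report something else, mostly with a low value. They report only what shows in the picture. A call takes as long as a camera call. They do not tell look-alikes from the thing itself.
- masks_of(target, picture): "pixels" (400x640 bool, what is visible of it) and "bbox" ([left, top, right, bottom] in pixels, round what is visible of it).
The state is a dict: "time_s": time; "qpos": joint angles; "joint_velocities": joint speeds; "effort": joint torques, N m; "tool_pos": TCP position; "tool_rot": TCP orientation; "force": force on the tool from outside, world axes, zero at the start; "wrist_torque": the same for the moment, N m; "grip_width": finger opening in m.
Only numpy, scipy, OpenCV 4.12 (cv2) and the standard library are available. Lean on these libraries where they do the work, as an engineer would, in place of code of your own. Each camera call takes 0.05 s, during which the arm holds its last target.

## Working session

There is one attempt and no reset: what is moved stays moved. The work goes in short steps, Python scripts to look and compute and a tool call to move; the robot and the scene stay as the last step left them, time stands still between calls to the robot, and variables do not carry over. Pictures are saved under pics/ and viewed, and the job is handed in when it is done.

Besides the shell and the picture viewer there is one more tool, called after "Request:" by a JSON object that holds its "name" and its "arguments". carry_out: Moves the arm, as the interface text tells. Its arguments: {"type":"object","properties":{"increments":{"type":"string"},"force":{"type":"number"}},"required":["increments"]}

```bash
mkdir -p pics; ls; python3 - <<'E'
from cell import *
import cv2
o=get_obs();print({k:o[k] for k in o})
for n in ["scene","side","wrist"]:
    p=read_camera(n);cv2.imwrite(f"pics/a_{n}.png",p["img"]);print(n,p["fx"],p["cx"],p["cy"],p["world_from_camera"].tolist() if hasattr(p["world_from_camera"],'tolist') else p["world_from_camera"])
    for t in ["canister","cap","tray"]:
        for m in masks_of(t,p): print(t,m["confidence"],m["bbox"])
E
```

```text
pics
{'time_s': 0.0, 'qpos': array([72.42744381, 18.43972553, -4.01416888, 83.17680002,  1.29391058,
       78.53840407, -3.25965674]), 'joint_velocities': array([-0.03316207, -0.01697081,  0.00685714, -0.07661969, -0.04311454,
       -0.00591238, -0.02189365]), 'effort': array([-5.63802660e-04, -4.91289818e+01, -4.04384863e-01, -3.12525916e+01,
       -6.38285000e-02,  4.36381018e-02,  1.84329087e-04]), 'tool_pos': array([ 0.20477829, -0.61645579,  0.29113699]), 'tool_rot': array([-1.79890246e+02,  5.08243116e-03,  1.83811855e+01]), 'force': array([-0.36064281, -0.74868019, -0.44134712]), 'wrist_torque': array([ 0.03075873, -0.04491712,  0.04152546]), 'grip_width': 0.08714739918162344}
scene 397.14242828664425 321.5571646929453 200.93377082055773 [[-0.822414826176101, -0.28134823219429095, 0.49444618102163673, -0.05126223631446074], [-0.5688851259852357, 0.4038440594236796, -0.7164354046953336, 0.7803178550538201], [0.0018886816821200758, -0.8704901768023297, -0.49218216645074897, 0.6521168742361673], [0.0, 0.0, 0.0, 1.0]]
canister 0.81 [234.1, 184.2, 279.8, 248.8]
cap 0.96 [262.7, 
[... 311 characters left out ...]
0733], [0.930985334043374, 0.31106317301073116, -0.19106546049101325, 0.26824563255290423], [-0.0014766814960708592, -0.5201726859934155, -0.8540598317203277, 1.079874587997138], [0.0, 0.0, 0.0, 1.0]]
canister 0.72 [297.2, 235.3, 348.3, 329.4]
cap 0.88 [391.7, 172.3, 412.3, 197.4]
cap 0.81 [324.4, 219.5, 343.1, 239.9]
cap 0.61 [367.8, 198.6, 385.5, 214.1]
wrist 331.3926717580894 318.2662083172764 199.5336894926939 [[0.3157558839098755, -0.9094412878582311, -0.2705822716200239, 0.27985314836142944], [-0.9488404195802289, -0.3025596025165768, -0.0903302003530575, -0.5929433595642456], [0.00028274919218976925, 0.28526168839115124, -0.9584496278830315, 0.38384538964389303], [0.0, 0.0, 0.0, 1.0]]
```

View pics/a_scene.png

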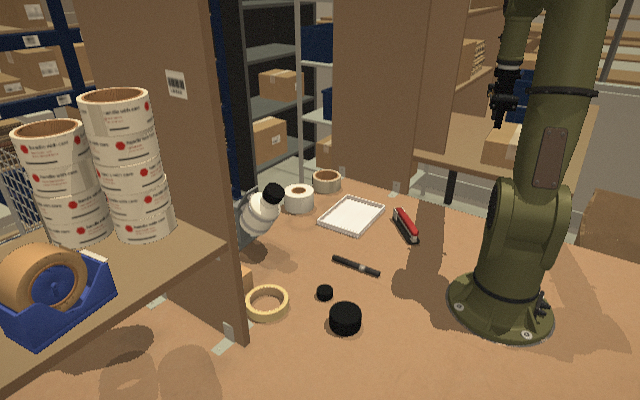

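View pics/a_side.png

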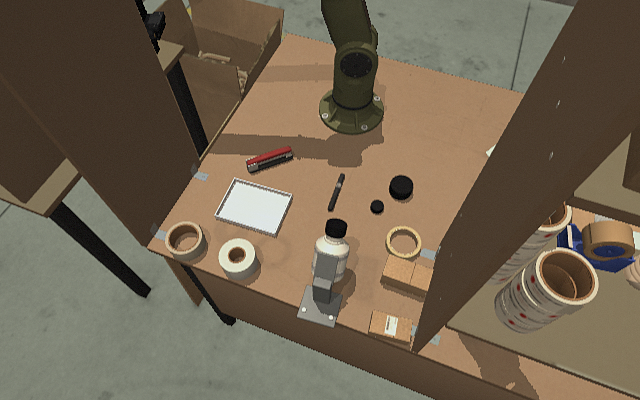

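View pics/a_wrist.png

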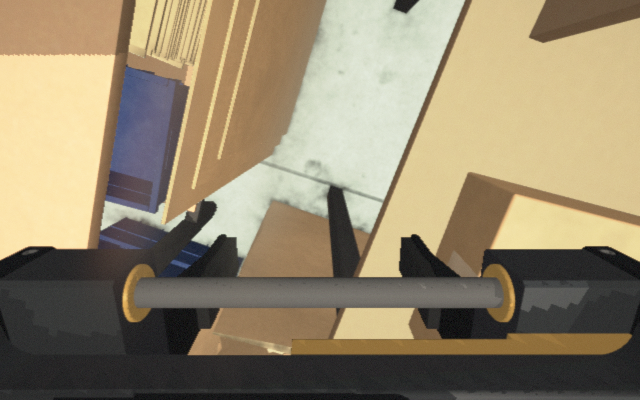

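```bash
cat > h.py <<'E'
import numpy as np, cv2
from cell import *
def ray(p,u,v):
    M=np.array(p["world_from_camera"]);d=M[:3,:3]@np.array([(u-p["cx"])/p["fx"],(v-p["cy"])/p["fy"],1]);return M[:3,3],d/np.linalg.norm(d)
def onz(p,u,v,z=0):
    c,d=ray(p,u,v);return c+d*(z-c[2])/d[2]
def proj(p,X):
    M=np.array(p["world_from_camera"]);c=M[:3,:3].T@(np.array(X)-M[:3,3]);return np.array([p["fx"]*c[0]/c[2]+p["cx"],p["fy"]*c[1]/c[2]+p["cy"]])
def tri(p1,a,p2,b):
    c1,d1=ray(p1,*a);c2,d2=ray(p2,*b);A=np.stack([d1,-d2],1);t=np.linalg.lstsq(A,c2-c1,rcond=None)[0]
    x,y=c1+d1*t[0],c2+d2*t[1];return (x+y)/2,np.linalg.norm(x-y)
E
python3 - <<'E'
from h import *
s=read_camera("scene");d=read_camera("side")
cv2.imwrite("pics/s2.png",cv2.resize(s["img"][150:350,220:420],(800,800),interpolation=cv2.INTER_CUBIC)[:600])
cv2.imwrite("pics/d2.png",cv2.resize(d["img"][130:280,200:400],(800,600),interpolation=cv2.INTER_CUBIC))
cv2.imwrite("pics/d3.png",cv2.resize(d["img"][210:360,150:350],(800,600),interpolation=cv2.INTER_CUBIC))
cv2.imwrite("pics/d4.png",cv2.resize(d["img"][210:360,290:490],(800,600),interpolation=cv2.INTER_CUBIC))
# cap
for p in(s,d):
  for t in ["cap","tray_center","tray","canister","label_roll","clear_tape","carton_a","masking_roll"]:
    for m in masks_of(t,p):
        b=m["bbox"];yy,xx=np.nonzero(m["pixels"]);print(t,m["confidence"],b,xx.mean().round(1),yy.mean().round(1),onz(p,xx.mean(),yy.mean(),0.01).round(3))
for u,v in[(202,175),(155,232),(230,327),(165,240),(415,345),(434,255)]: print("side",u,v,onz(d,u,v).round(3))
for u,v in[(395,188),(341,170),(228,330),(246,345)]: print("scene",u,v,onz(s,u,v).round(3))
E
```

```text
cap 0.88 [327.1, 301.3, 360.6, 338.3] 344.7 317.9 [0.261 0.239 0.01 ]
cap 0.73 [318.3, 284.2, 329.8, 299.6] 324.5 292.0 [0.342 0.197 0.01 ]
cap 0.56 [263.9, 182.0, 285.1, 203.4] 272.9 192.7 [ 0.762 -0.107  0.01 ]
tray_center 0.57 [316.4, 194.7, 388.2, 238.9] 351.2 215.1 [ 0.468 -0.134  0.01 ]
tray 0.92 [317.5, 195.2, 382.9, 235.0] 351.1 214.9 [ 0.469 -0.134  0.01 ]
canister 0.81 [232.5, 184.1, 279.6, 250.8] 253.2 216.2 [0.712 0.044 0.01 ]
canister 0.46 [246.9, 282.8, 286.7, 322.9] 266.3 302.1 [0.432 0.3   0.01 ]
label_roll 0.77 [286.8, 184.7, 313.3, 213.6] 298.4 197.3 [ 0.671 -0.131  0.01 ]
label_roll 0.35 [243.1, 265.9, 255.1, 294.9] 246.9 279.4 [0.522 0.268 0.01 ]
clear_tape 0.91 [311.7, 164.6, 340.7, 191.3] 325.8 180.4 [ 0.667 -0.287  0.01 ]
carton_a 0.78 [242.3, 267.2, 253.0, 292.7] 246.9 278.6 [0.524 0.266 0.01 ]
masking_roll 0.75 [247.5, 283.9, 290.2, 321.4] 266.2 302.5 [0.431 0.301 0.01 ]
cap 0.64 [368.8, 200.6, 388.2, 213.0] 376.6 205.3 [0.34  0.197 0.01 ]
cap 0.55 [327.7, 218.3, 346.4, 239.3] 335.5 227.3 [0.452 0.11  0.01 ]
cap 0.24 [163.2, 219.6, 204.5, 263.9] 184.9 240.2 [
[... 677 characters left out ...]
4.5 281.1 [0.613 0.138 0.01 ]
masking_roll 0.83 [384.8, 223.8, 421.4, 258.1] 403.1 242.0 [0.427 0.302 0.01 ]
masking_roll 0.63 [217.1, 238.0, 257.9, 279.6] 238.0 258.3 [ 0.639 -0.106  0.01 ]
masking_roll 0.53 [296.6, 235.1, 344.2, 329.6] 324.4 281.3 [0.614 0.138 0.01 ]
masking_roll 0.19 [325.4, 216.6, 347.3, 237.5] 335.6 227.4 [0.452 0.11  0.01 ]
side 202 175 [ 0.427 -0.342  0.   ]
side 155 232 [ 0.65  -0.368  0.   ]
side 230 327 [ 0.811 -0.043  0.   ]
side 165 240 [ 0.661 -0.328  0.   ]
side 415 345 [0.683 0.405 0.   ]
side 434 255 [0.428 0.393 0.   ]
scene 395 188 [ 0.443 -0.394  0.   ]
scene 341 170 [ 0.68  -0.412  0.   ]
scene 228 330 [0.451 0.401 0.   ]
scene 246 345 [0.392 0.408 0.   ]
```

View pics/d2.png

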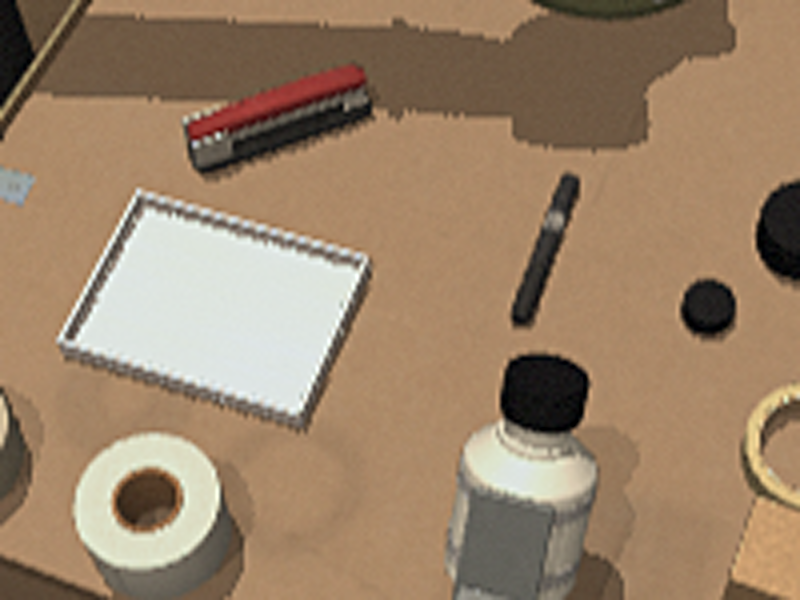

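View pics/s2.png

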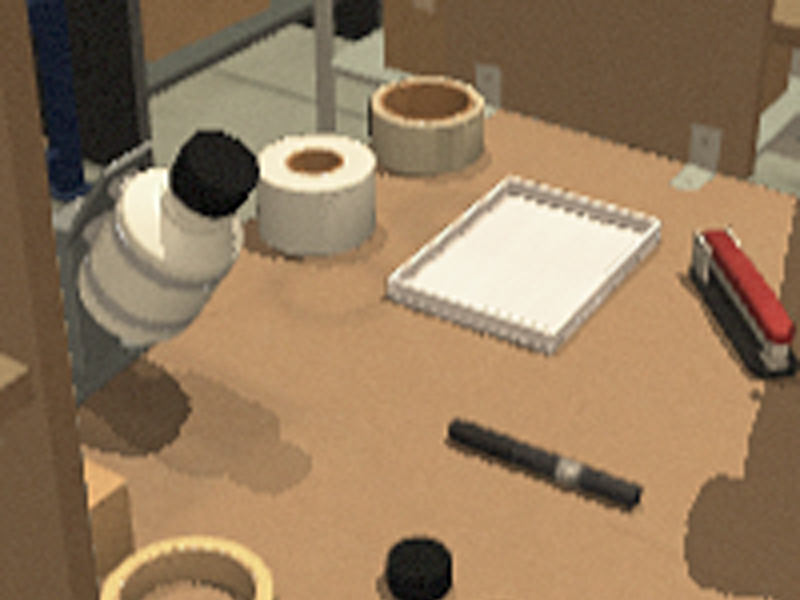

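View pics/d4.png

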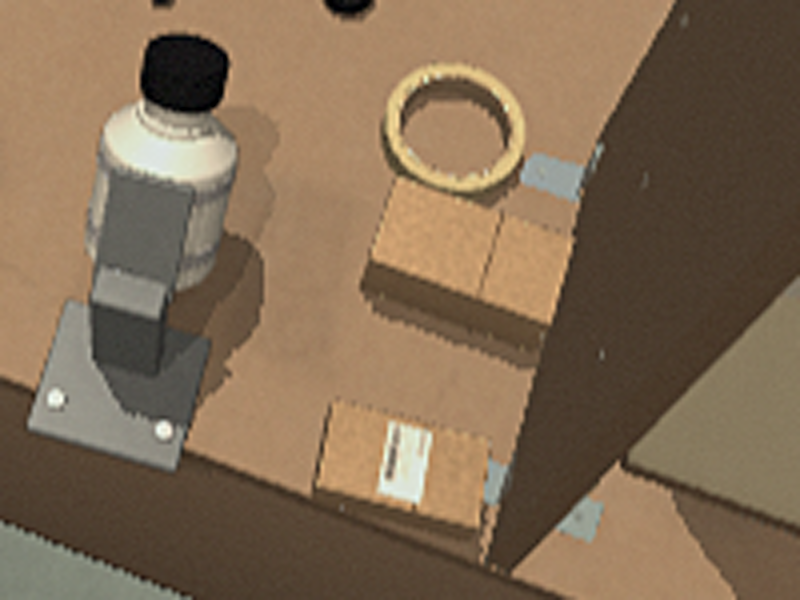

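```bash
python3 - <<'E'
from h import *
s=read_camera("scene");d=read_camera("side")
C,e=tri(s,(273.3,193),d,(336.3,228.2));print("cap",C.round(4),e)
ft=[np.array(x)/4+np.array([290,210]) for x in[(73,303),(210,343),(175,468),(30,428)]]
for z in(0.005,0.01):
  F=np.array([onz(d,*x,z) for x in ft]);print("foot",z,F.round(3).tolist(),F.mean(0).round(4),np.linalg.norm(np.roll(F,-1,0)-F,axis=1).round(3))
T=np.array([onz(d,*x,.018) for x in[(234.5,178),(292.5,195.5),(275.5,235),(215.5,217)]]);print("tray side",T.round(3).tolist(),T.mean(0).round(4),np.linalg.norm(np.roll(T,-1,0)-T,axis=1).round(3))
q=[np.array(x)/4+np.array([220,150]) for x in[(510,178),(660,218),(550,345),(388,282)]]
T=np.array([onz(s,*x,.018) for x in q]);print("tray scene",T.round(3).tolist(),T.mean(0).round(4),np.linalg.norm(np.roll(T,-1,0)-T,axis=1).round(3))
# pen, stapler
for n,x,z in[("pen",(516,322),.005),("pen",(572,180),.005),("stap",(200,165),.0),("stap",(370,105),.0),("stapTop",(190,128),.04),("small",(708,310),.01),("roll",(150,500),.06),("big",(800,230),.02)]:
  print(n,onz(d,x[0]/4+200,x[1]/4+130,z).round(3))
# panel edges
for u in [(448,0),(415,150)]: 
  c,dd=ray(s,*u);t=(-0.39-c[1])/dd[1];print("panel",(c+dd*t).round(3))
for u in [(80,0),(150,90),(200,165)]: 
  c,dd=ray(d,*u);t=(-0.38-c[1])/dd[1];print("panel side",(c+dd*t).round(3))
E
```

```text
cap [0.5394 0.1371 0.1846] 0.0028557335059533856
foot 0.005 [[0.639, 0.102, 0.005], [0.632, 0.196, 0.005], [0.716, 0.202, 0.005], [0.726, 0.108, 0.005]] [0.6784 0.1519 0.005 ] [0.094 0.084 0.095 0.087]
foot 0.01 [[0.641, 0.103, 0.01], [0.634, 0.196, 0.01], [0.717, 0.203, 0.01], [0.727, 0.108, 0.01]] [0.6798 0.1524 0.01  ] [0.094 0.084 0.095 0.087]
tray side [[0.41, -0.234, 0.018], [0.403, -0.044, 0.018], [0.54, -0.037, 0.018], [0.55, -0.222, 0.018]] [ 0.4758 -0.1344  0.018 ] [0.189 0.137 0.185 0.141]
tray scene [[0.54, -0.228, 0.018], [0.406, -0.24, 0.018], [0.389, -0.035, 0.018], [0.529, -0.037, 0.018]] [ 0.466 -0.135  0.018] [0.134 0.205 0.141 0.191]
pen [0.404 0.072 0.005]
pen [0.27  0.068 0.005]
stap [ 0.36  -0.209  0.   ]
stap [ 0.257 -0.108  0.   ]
stapTop [ 0.355 -0.213  0.04 ]
small [0.346 0.201 0.01 ]
roll [ 0.647 -0.094  0.06 ]
big [0.261 0.245 0.02 ]
panel [ 0.347 -0.39   0.598]
panel [ 0.386 -0.39   0.159]
panel side [ 0.497 -0.38   0.624]
panel side [ 0.439 -0.38   0.355]
panel side [ 0.383 -0.38  -0.023]
```

Request:
{"name": "carry_out", "arguments": {"increments": "1 0.0115 -0.0345 0 0 0 0;1 0.0115 -0.0345 0 0 0 0;1 0.0115 -0.0345 0 0 0 0;1 0.0115 -0.0345 0 0 0 0;1 0.0115 -0.0345 0 0 0 0;1 0.0115 -0.0345 0 0 0 0"}}

```text
time_s: 2.35
tool_pos: [0.2048, -0.3942, 0.2914]
tool_rot: [179.9, 0.0, 18.2]
force: [-0.2, 0.3, 0.2]
grip_width: 0.0869
```

Request:
{"name": "carry_out", "arguments": {"increments": "0.5 0.0403 -0.0182 0 0 0 0;0.5 0.0403 -0.0182 0 0 0 0;0.5 0.0426 -0.0227 0 0 0 0;0.5 0.0426 -0.0227 0 0 0 0;0.5 0.0426 -0.0227 0 0 0 0;0.5 0 0 0 0 0 7.6;0.5 0 0 0 0 0 7.6;0.5 0.04 0 0.03 0 0 0;0.5 0.04 0 0.03 0 0 0;0.5 0 0 0.03 0 0 0"}}

```text
time_s: 3.6
tool_pos: [0.4603, -0.2199, 0.2059]
tool_rot: [179.1, -0.7, 2.6]
force: [-0.6, -0.5, -0.1]
grip_width: 0.0436
```

```bash
python3 - <<'E'
from h import *
o=get_obs();print(o["tool_pos"],o["tool_rot"],o["qpos"].round(1),o["grip_width"])
p=read_camera("wrist");cv2.imwrite("pics/w1.png",p["img"])
p=read_camera("scene");cv2.imwrite("pics/s3.png",p["img"])
E
```

```text
[ 0.46032379 -0.21987958  0.2058907 ] [179.14970436  -0.67544217   2.57091019] [ 53.6   6.3 -33.  108.8   4.4  65.  -68.4] 0.0436084753780451
```

View pics/w1.png

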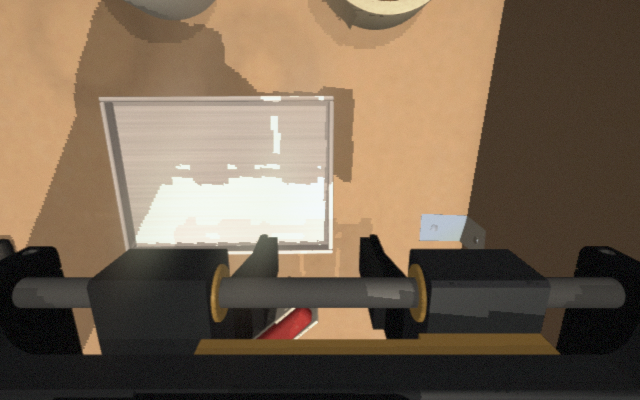

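View pics/s3.png

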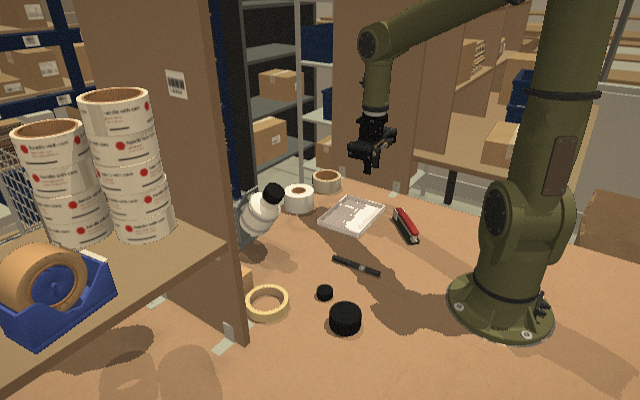

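```bash
python3 - <<'E'
from h import *
p=read_camera("wrist")
print(get_obs()["tool_pos"],get_obs()["tool_rot"])
for x in[(100,97),(333,97),(333,252),(126,252)]: print(onz(p,*x,.018).round(4))
m=masks_of("tray",p);print([(a["confidence"],a["bbox"]) for a in m])
E
```

```text
[ 0.45667964 -0.22035388  0.20519095] [179.23505636  -0.34700945   2.42699018]
[ 0.5312 -0.0462  0.018 ]
[ 0.5393 -0.231   0.018 ]
[ 0.404  -0.2386  0.018 ]
[ 0.3969 -0.0508  0.018 ]
[(0.64, [97.0, 91.8, 335.4, 249.4])]
```

Request:
{"name": "carry_out", "arguments": {"increments": "0.5 0.0128 0.013 0 0.8 -0.35 0;0.5 0 0 0.03 0 0 0;0.5 0 0 0.03 0 0 0;0.5 0 0 0.03 0 0 0;0.5 0 0 0.02 0 0 0;0.5 0 0 0.013 0 0 0;0.5 0 0 0 0 0 0"}}

```text
time_s: 4.68
tool_pos: [0.477, -0.242, 0.0955]
tool_rot: [178.9, -1.1, 2.0]
force: [0.0, -0.2, 0.6]
grip_width: 0.0435
```

```bash
python3 - <<'E'
from h import *
p=read_camera("wrist");cv2.imwrite("pics/w2.png",p["img"])
E
```

```text
(no output)
```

View pics/w2.png

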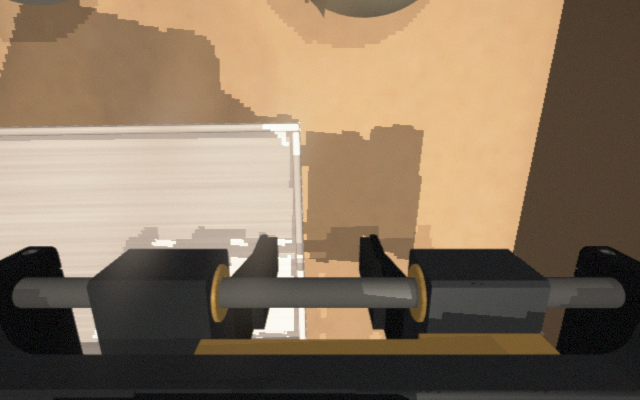

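Request:
{"name": "carry_out", "arguments": {"increments": "0.5 -0.005 -0.009 0.006 1 -1 0;0.5 0 0 0.008 0 0 0;0.5 0 0 0 0 0 0"}}

```text
time_s: 5.1
tool_pos: [0.4732, -0.2335, 0.0832]
tool_rot: [179.8, -0.3, 2.0]
force: [-0.3, -0.1, 0.0]
grip_width: 0.0429
```

Now descend the last 5 mm and close.

Request:
{"name": "carry_out", "arguments": {"increments": "0.5 0 0 0.006 0 0 0;0.5 0 0 0 0 0 0;0 0 0 0 0 0 0;0 0 0 0 0 0 0;0 0 0 0 0 0 0;0 0 0 0 0 0 0", "force": 25}}

```text
time_s: 5.85
tool_pos: [0.4736, -0.2338, 0.0771]
tool_rot: [179.8, -0.3, 1.9]
force: [-0.4, 0.7, -0.1]
grip_width: 0.0114
```

Request:
{"name": "carry_out", "arguments": {"increments": "0 0 0 0 0 0 0;0 0 0 0 0 0 0"}}

```text
time_s: 6.1
tool_pos: [0.4735, -0.2333, 0.077]
tool_rot: [179.8, -0.3, 2.0]
force: [0.0, -1.2, 0.3]
grip_width: 0.0034
```

Request:
{"name": "carry_out", "arguments": {"increments": "0 0.004 -0.012 0 0 0 0;0 0.0057 -0.02 0 0 0 0;0 0.0057 -0.02 0 0 0 0;0 0.0057 -0.02 0 0 0 0;0 0.0057 -0.02 0 0 0 0;0 0 0 0 0 0 0"}}

```text
time_s: 6.85
tool_pos: [0.4981, -0.1374, 0.0771]
tool_rot: [179.6, -0.4, 1.9]
force: [0.7, 1.9, -0.4]
grip_width: 0.0038
```

Request:
{"name": "carry_out", "arguments": {"increments": "0 0.0035 -0.02 0 0 0 0;0 0.0035 -0.02 0 0 0 0;0 0.0035 -0.02 0 0 0 0;0 0.0035 -0.02 0 0 0 0;0 0.0035 -0.02 0 0 0 0;0 0.0035 -0.02 0 0 0 0;0 0.0035 -0.02 0 0 0 0;0 0 0 0 0 0 0"}}

```text
time_s: 7.85
tool_pos: [0.5194, -0.0065, 0.0771]
tool_rot: [178.9, -0.4, 1.2]
force: [-0.2, 2.1, 0.8]
grip_width: 0.0036
```

```bash
python3 - <<'E'
from h import *
print(get_obs()["qpos"].round(1))
p=read_camera("side");cv2.imwrite("pics/d5.png",p["img"])
p=read_camera("scene");cv2.imwrite("pics/s5.png",p["img"])
E
```

```text
[  29.9   18.8  -36.8  113.4   15.6   52.1 -103.8]
```

View pics/d5.png

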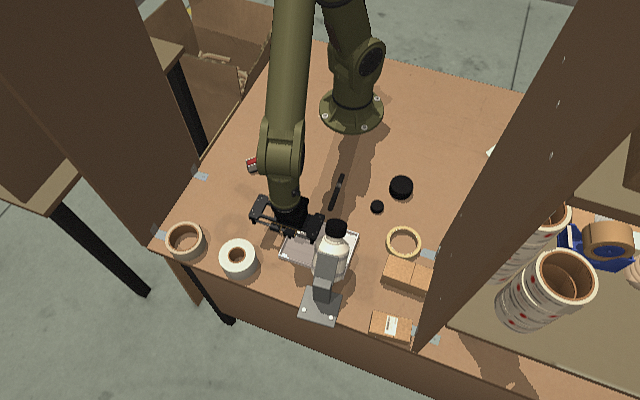

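View pics/s5.png

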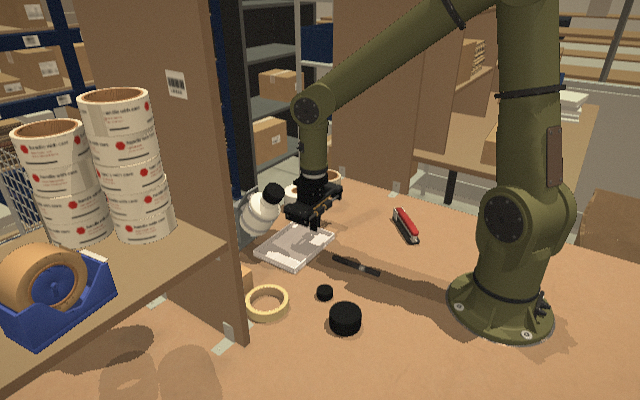

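Request:
{"name": "carry_out", "arguments": {"increments": "0 0.0005 -0.008 0 0 0 0;0 0 0 0 0 0 0;0.35 0 0 0 0 0 0;0.35 0 0 0 0 0 0;0.35 0 0 -0.02 0 0 0;0.6 0 0.002 -0.04 0 0 0;1 0 0.004 -0.05 0 0 0;1 0 0.01 -0.05 0 0 0;1 0 0.02 -0.05 0 0 0;1 -0.03 0 -0.05 0 0 0;1 -0.03 0 -0.03 0 0 0"}}

```text
time_s: 9.32
tool_pos: [0.4563, -0.0327, 0.3818]
tool_rot: [178.8, -0.4, 1.2]
force: [0.1, 0.3, -0.1]
grip_width: 0.082
```

```bash
python3 - <<'E'
from h import *
print(get_obs()["qpos"].round(1))
for n in("side","scene","wrist"):
  p=read_camera(n)
  if n!="wrist":
    u,v=(240,150) if n=="scene" else (270,190)
    cv2.imwrite(f"pics/{n}6.png",cv2.resize(p["img"][v-20:v+130,u-20:u+180],(800,600),interpolation=cv2.INTER_CUBIC))
  else: cv2.imwrite("pics/wrist6.png",p["img"])
E
```

```text
[ 40.5  -7.3 -36.3  99.7  -3.2  85.7 -84.1]
```

View pics/side6.png

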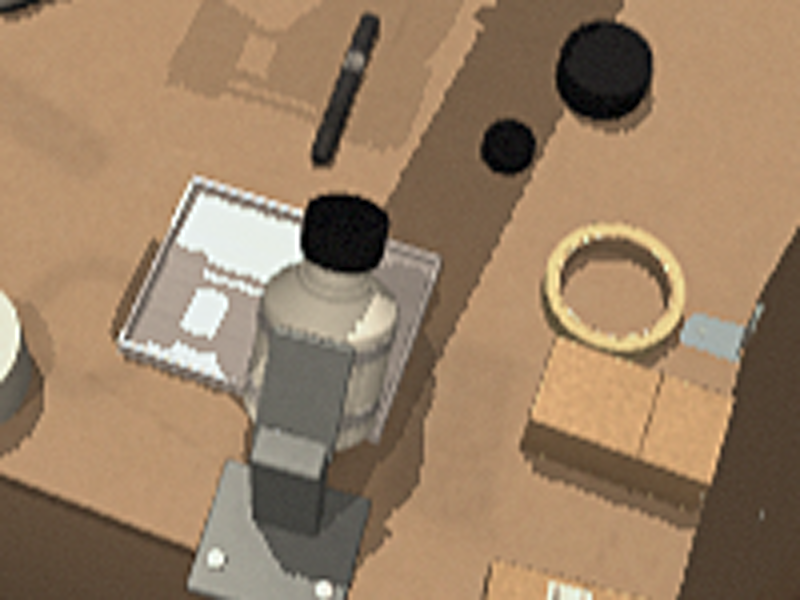

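View pics/scene6.png

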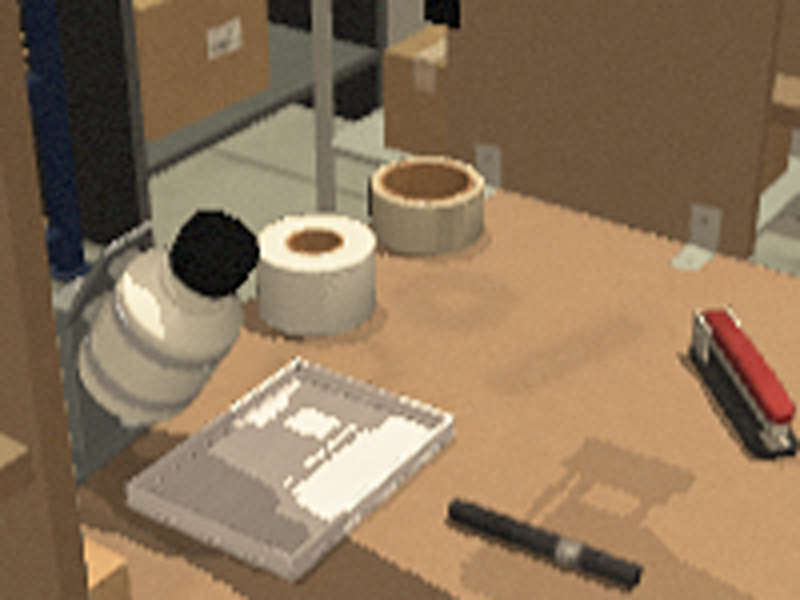

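View pics/wrist6.png

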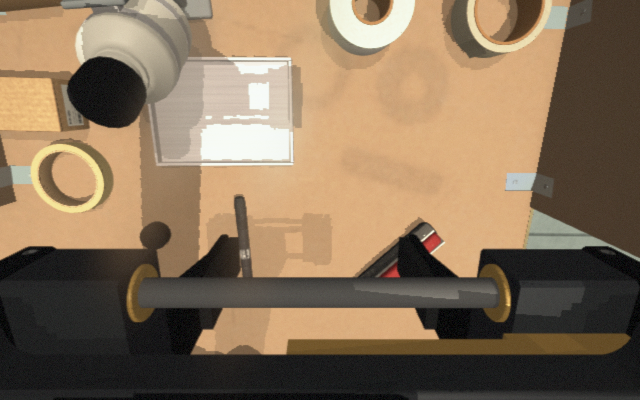

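```bash
cat > fit.py <<'E'
from h import *
from scipy.optimize import minimize
def model(C,yaw,tilt=33):
    t=np.radians(tilt);y=np.radians(yaw);z=np.array([-np.sin(t)*np.cos(y),-np.sin(t)*np.sin(y),np.cos(t)])
    a=np.cross(z,[0,0,1.]);a/=np.linalg.norm(a);b=np.cross(z,a);th=np.linspace(0,2*np.pi,48)
    return np.concatenate([C+s*.0135*z+.025*(np.cos(th)[:,None]*a+np.sin(th)[:,None]*b) for s in(-1,1)]),z
def sil(p,X):
    q=np.array([proj(p,x) for x in X],np.float32);h=cv2.convexHull(((q-O[p["n"]]+.5)*8).astype(np.int32))
    m=np.zeros((800,800),np.uint8);cv2.fillConvexPoly(m,h,1);return m
O={};D=[]
W={"side":(310,200,60,60),"scene":(250,170,60,60),"wrist":(55,40,100,100)}
E
python3 - <<'E'
from fit import *
for n,(u,v,w,h) in W.items():
    p=read_camera(n);p["n"]=n;O[n]=np.array([u,v]);c=p["img"][v:v+h,u:u+w].max(2)<45
    nl,lab,st,ce=cv2.connectedComponentsWithStats(c.astype(np.uint8));k=1+np.argmax(st[1:,4]);c=(lab==k).astype(np.uint8)
    print(n,st[k])
    big=np.zeros((800,800),np.uint8);r=cv2.resize(c,None,fx=8,fy=8,interpolation=cv2.INTER_NEAREST);big[:r.shape[0],:r.shape[1]]=r
    D.append((p,big))
def cost(x):
    X,_=model(x[:3],x[3]*100);return sum((sil(p,X)!=m).sum()/m.sum() for p,m in D)
best=min((minimize(cost,[.539,.136,.184,y],method="Nelder-Mead",options=dict(initial_simplex=np.array([.539,.136,.184,y])+np.vstack([np.zeros(4),np.diag([.006,.006,.006,.06])]),maxiter=200)) for y in(0.,.06)),key=lambda r:r.fun)
print(best.x,best.fun)
X,_=model(best.x[:3],best.x[3]*100)
for p,m in D: print(p["n"],(sil(p,X)!=m).sum()/m.sum())
p=D[0][0]
for x in[(198,178),(440,258),(378,440),(120,345)]: print("tray side",onz(p,x[0]/4+250,x[1]/4+170,.018).round(3))
p=D[1][0]
for x in[(298,360),(455,428),(292,572),(128,487)]: print("tray scene",onz(p,x[0]/4+220,x[1]/4+130,.018).round(3))
p=D[2][0]
for x in[(293,165),(293,57),(155,165)]: print("tray wrist",onz(p,*x,.018).round(3))
E
```

```text
side [ 15  19  22  19 346]
scene [ 13  13  22  21 350]
wrist [   8   15   79   71 4155]
[0.53965056 0.13606538 0.18435794 0.14470534] 0.2917038971506676
side 0.1121296965317919
scene 0.08598214285714285
wrist 0.09359205776173285
tray side [ 0.455 -0.     0.018]
tray side [0.452 0.183 0.018]
tray side [0.594 0.187 0.018]
tray side [0.594 0.001 0.018]
tray scene [ 0.586 -0.001  0.018]
tray scene [0.441 0.006 0.018]
tray scene [0.439 0.193 0.018]
tray scene [0.581 0.187 0.018]
tray wrist [ 0.452 -0.007  0.018]
tray wrist [ 0.589 -0.007  0.018]
tray wrist [0.449 0.181 0.018]
```

```bash
cat > plan.py <<'E'
from h import *
from scipy.spatial.transform import Rotation as R, Slerp
def cur():
    o=get_obs();return np.array(o["tool_pos"]),R.from_euler("xyz",o["tool_rot"],degrees=True),o
def capz(yaw=6): 
    t=np.radians(33);y=np.radians(yaw);return np.array([-np.sin(t)*np.cos(y),-np.sin(t)*np.sin(y),np.cos(t)])
C=np.array([.5395,.1365,.1845])
def tool(z,xhint):
    z=z/np.linalg.norm(z);x=np.array(xhint,float);x-=z*(x@z);x/=np.linalg.norm(x);return R.from_matrix(np.stack([x,np.cross(z,x),z],1))
def rows(P,Q,n,g,p0=None,q0=None):
    if p0 is None:p0,q0,_=cur()
    rv=(q0.inv()*Q).as_rotvec();
    out=[]
    for k in range(n):
        qa=q0*R.from_rotvec(rv*k/n);d=qa.inv().apply((P-p0)/n)
        out.append(f"{g} "+" ".join(f"{x:.4f}" for x in d)+" "+" ".join(f"{x:.2f}" for x in np.degrees(rv)/n))
    print(";".join(out))
E
python3 - <<'E'
from plan import *
z=capz();rows(C+.12*z,tool(-z,[1,0,.6]),7,1)
E
```

```text
1 0.0030 -0.0235 0.0127 0.57 4.68 0.09;1 0.0019 -0.0234 0.0131 0.57 4.68 0.09;1 0.0008 -0.0232 0.0134 0.57 4.68 0.09;1 -0.0004 -0.0231 0.0137 0.57 4.68 0.09;1 -0.0015 -0.0230 0.0138 0.57 4.68 0.09;1 -0.0027 -0.0228 0.0139 0.57 4.68 0.09;1 -0.0039 -0.0227 0.0139 0.57 4.68 0.09
```

Request:
{"name": "carry_out", "arguments": {"increments": "1 0.003 -0.0235 0.0127 0.6 4.7 0.1;1 0.002 -0.0234 0.013 0.6 4.7 0.1;1 0.001 -0.0232 0.0134 0.6 4.7 0.1;1 0 -0.023 0.0137 0.6 4.7 0.1;1 -0.0015 -0.023 0.0138 0.6 4.7 0.1;1 -0.0027 -0.023 0.014 0.6 4.7 0.1;1 -0.004 -0.0227 0.014 0.6 4.7 0.1"}}

```text
time_s: 10.5
tool_pos: [0.4822, 0.1113, 0.285]
tool_rot: [-177.3, -28.7, -0.4]
force: [0.1, -0.7, -0.5]
grip_width: 0.0869
```

```bash
python3 - <<'E'
from plan import *
p0,q0,o=cur();print(p0,o["tool_rot"],o["qpos"].round(1),o["time_s"])
z=capz();rows(C+.12*z,tool(-z,[1,0,.6]),1,1)
E
```

```text
[0.48221305 0.11132547 0.2850397 ] [-177.256365    -28.71343426   -0.44253647] [ -10.1  -17.1   -8.6  123.9    5.7   45.  -111.7] 10.5
1 -0.0068 -0.0184 -0.0030 0.75 4.12 -0.49
```

```bash
python3 - <<'E'
from plan import *
z=capz();rows(C+.1*z,tool(-z,[1,0,.6]),2,1)
E
```

```text
1 -0.0027 -0.0094 0.0085 0.38 2.06 -0.24;1 -0.0030 -0.0093 0.0084 0.38 2.06 -0.24
```

Request:
{"name": "carry_out", "arguments": {"increments": "1 -0.0027 -0.0094 0.0085 0.4 2 -0.2;1 -0.003 -0.0093 0.0084 0.4 2 -0.2;1 0 0 0 0 0 0"}}

```text
time_s: 10.88
tool_pos: [0.4814, 0.1366, 0.2594]
tool_rot: [-176.8, -32.0, 0.6]
force: [-1.2, -0.5, 0.0]
grip_width: 0.0869
```

```bash
python3 - <<'E'
from plan import *
p0,q0,o=cur();print(p0,o["tool_rot"],o["qpos"].round(1),o["time_s"])
z=capz();rows(C+.1*z,tool(-z,[1,0,.6]),1,1)
p=read_camera("wrist");cv2.imwrite("pics/w7.png",p["img"])
for k in(-.0135,0,.0135): print(proj(p,C+k*z))
E
```

```text
[0.48143556 0.13663374 0.25941868] [-176.77273237  -32.0447284     0.61677952] [  -9.8  -16.6  -12.4  127.5    8.1   37.9 -116.2] 10.875
1 0.0080 0.0055 -0.0059 -0.29 0.84 0.58
[326.41133652 213.8857329 ]
[326.82952525 221.59192422]
[327.30602869 230.37271253]
```

View pics/w7.png

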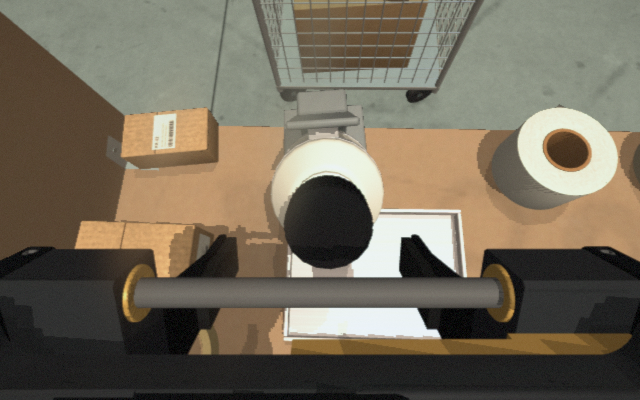

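Request:
{"name": "carry_out", "arguments": {"increments": "1 0.008 0.0055 -0.006 -0.3 0.8 0.6;1 0 0 0 0 0 10.5;1 0 0 0 0 0 10.5"}}

```text
time_s: 11.3
tool_pos: [0.488, 0.1278, 0.2718]
tool_rot: [-163.7, -29.2, -25.3]
force: [-0.0, 0.0, -0.1]
grip_width: 0.087
```

```bash
python3 - <<'E'
from plan import *
p0,q0,o=cur();print(p0,o["tool_rot"],o["qpos"].round(1),o["time_s"])
z=capz();print(C+.1*z, q0.apply([0,0,1]),-z)
E
```

```text
[0.48798555 0.12780552 0.27178331] [-163.65126324  -29.20532081  -25.30788548] [  -7.7  -17.2  -13.1  126.7    7.5   38.2 -136.9] 11.3
[0.48533446 0.13080697 0.26836706] [ 0.54360325  0.05431525 -0.83758305] [ 0.54165545  0.05693028 -0.83867057]
```

```bash
python3 - <<'E'
from plan import *
p0,q0,o=cur()
z=capz();Q=tool(-z,q0.apply([1,0,0]))*R.from_rotvec([0,0,np.radians(7)]);rows(C+.0585*z,Q,4,1)
E
```

```text
1 -0.0013 -0.0003 0.0108 0.02 -0.04 1.75;1 -0.0013 -0.0003 0.0108 0.02 -0.04 1.75;1 -0.0013 -0.0002 0.0108 0.02 -0.04 1.75;1 -0.0012 -0.0002 0.0108 0.02 -0.04 1.75
```

Request:
{"name": "carry_out", "arguments": {"increments": "1 -0.003 -0.0006 0.004 0 0 1.8;1 -0.002 -0.0004 0.0108 0 0 1.8;1 0 0 0.0135 0 0 1.8;1 0 0 0.0135 0 0 1.8;1 0 0 0 0 0 0"}}

```text
time_s: 11.92
tool_pos: [0.5127, 0.1278, 0.2409]
tool_rot: [-159.4, -27.2, -34.2]
force: [-0.4, 0.9, 0.2]
grip_width: 0.0868
```

```bash
cat > chk.py <<'E'
from plan import *
p0,q0,o=cur();print(p0,o["tool_rot"].round(2),o["qpos"].round(1),o["time_s"],o["force"].round(1),o["grip_width"])
z=capz();d=p0-C;print("axial from C",d@z,"lateral",(d-z*(d@z)).round(4),"lat tool",q0.inv().apply(-(d-z*(d@z))).round(4),"tilt err deg",np.degrees(q0.inv().apply(np.cross(q0.apply([0,0,1]),-z))).round(2))
E
python3 chk.py
```

```text
[0.51274082 0.1277936  0.24092812] [-159.4   -27.2   -34.25] [  -4.6  -12.2  -15.7  126.9    9.9   32.7 -146.9] 11.925 [-0.4  0.9  0.2] 0.08676259530984844
axial from C 0.062314516412578264 lateral [ 0.007  -0.0052  0.0042] lat tool [-0.0096 -0.0004 -0.0001] tilt err deg [ 0.   -0.78  0.  ]
```

Request:
{"name": "carry_out", "arguments": {"increments": "1 -0.0095 -0.0004 0.004 0 -0.8 0;1 0 0 0 0 0 0"}}

```text
time_s: 12.18
tool_pos: [0.5084, 0.1328, 0.2346]
tool_rot: [-159.5, -26.5, -34.0]
force: [-0.8, -0.6, -1.0]
grip_width: 0.0872
```

```bash
python3 chk.py; python3 - <<'E'
from plan import *
p=read_camera("wrist");cv2.imwrite("pics/w8.png",p["img"])
p=read_camera("side");cv2.imwrite("pics/d8.png",cv2.resize(p["img"][150:300,240:440],(800,600)))
E
```

```text
[0.50843546 0.13280439 0.23456119] [-159.48  -26.49  -33.99] [  -4.9  -11.9  -15.9  127.2    9.4   32.6 -147. ] 12.175 [-0.8 -0.6 -1. ] 0.0871851407453035
axial from C 0.059021520597627525 lateral [ 0.0009 -0.0003  0.0006] lat tool [-0.0011  0.0002 -0.    ] tilt err deg [-0.03 -0.03  0.  ]
```

View pics/w8.png

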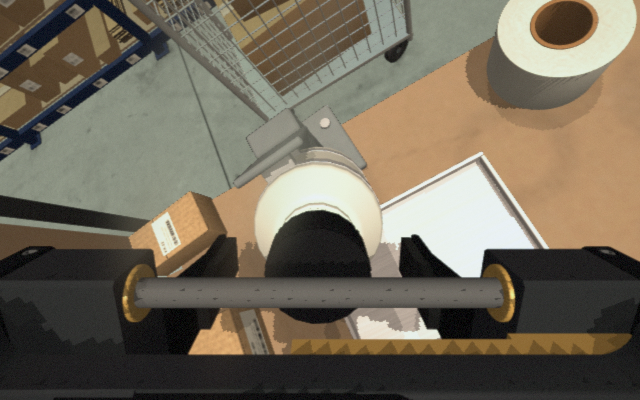

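View pics/d8.png

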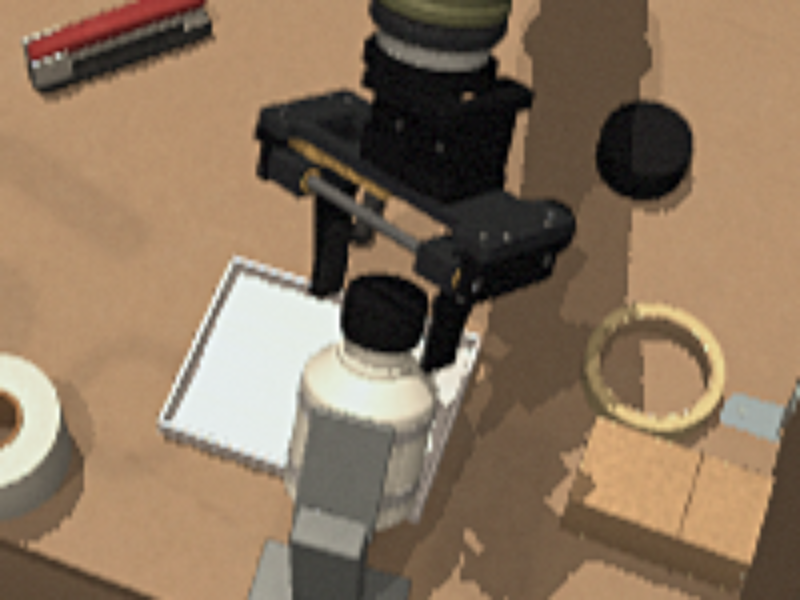

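Request:
{"name": "carry_out", "arguments": {"increments": "0.3 0 0 0 0 0 0;0.3 0 0 0 0 0 0;0.3 0 0 0 0 0 0;0.3 0 0 0 0 0 0;0.3 0 0 0 0 0 0;0.3 0 0 0 0 0 0", "force": 20}}

```text
time_s: 13.02
tool_pos: [0.5091, 0.1329, 0.2361]
tool_rot: [-159.4, -26.6, -34.0]
force: [0.6, 0.5, 0.8]
grip_width: 0.05
```

```bash
python3 chk.py
```

```text
[0.50909379 0.13291689 0.23611388] [-159.36  -26.62  -34.03] [  -4.8  -12.   -15.9  127.2    9.5   32.6 -147. ] 13.025 [0.6 0.5 0.8] 0.049963046888053454
axial from C 0.05996071793858105 lateral [ 0.0021 -0.0002  0.0013] lat tool [-0.0022  0.0011 -0.    ] tilt err deg [-0.13 -0.17 -0.  ]
```

Request:
{"name": "carry_out", "arguments": {"increments": "0.3 0 0 -0.0002 0 0 -8;0.3 0 0 -0.0002 0 0 -10;0.3 0 0 -0.0002 0 0 -10;0.3 0 0 -0.0002 0 0 -10;0.3 0 0 -0.0002 0 0 -10"}}

```text
time_s: 13.65
tool_pos: [0.5094, 0.1334, 0.2376]
tool_rot: [170.8, -32.2, 23.1]
force: [-1.4, 1.1, -1.2]
grip_width: 0.0495
```

```bash
python3 chk.py
```

```text
[0.50936567 0.13335117 0.23763551] [170.78 -32.2   23.08] [ -13.1  -12.1   -8.6  127.4   12.7   33.  -100.3] 13.65 [-1.4  1.1 -1.2] 0.04951286467109077
axial from C 0.06106487313058324 lateral [0.0029 0.0003 0.0019] lat tool [-0.0034 -0.0009 -0.    ] tilt err deg [ 0.01 -0.36 -0.  ]
```

Request:
{"name": "carry_out", "arguments": {"increments": "0.3 0 0 -0.0002 0 0 -10;0.3 0 0 -0.0002 0 0 -10;0.3 0 0 -0.0002 0 0 -10;0.3 0 0 -0.0002 0 0 -10;0.3 0 0 -0.0002 0 0 -10;0.3 0 0 -0.0002 0 0 -10;0.3 0 0 -0.0002 0 0 -10;0.3 0 0 -0.0002 0 0 -10;0.3 0 0 -0.0002 0 0 -10;0.3 0 0 -0.0002 0 0 -10"}}

```text
time_s: 14.9
tool_pos: [0.5059, 0.1353, 0.2365]
tool_rot: [150.1, 14.6, 120.0]
force: [-2.3, -0.8, 2.3]
grip_width: 0.0498
```

```bash
python3 chk.py
```

```text
[0.50588135 0.13529931 0.23648484] [150.05  14.58 120.  ] [-29.9 -12.9   6.2 128.   19.   34.4  -2.4] 14.9 [-2.3 -0.8  2.3] 0.04982092623122132
axial from C 0.06187623524409436 lateral [-0.0001  0.0023  0.0001] lat tool [-0.002  -0.0012 -0.    ] tilt err deg [ 0.11 -0.19  0.  ]
```

Request:
{"name": "carry_out", "arguments": {"increments": "0.3 0 0 -0.0004 0 0 -10;0.3 0 0 -0.0004 0 0 -10;0.3 0 0 -0.0004 0 0 -10;0.3 0 0 -0.0003 0 0 -10;0.3 0 0 -0.0003 0 0 -10;0.3 0 0 -0.0003 0 0 -10;0.3 0 0 -0.0003 0 0 -10"}}

```text
time_s: 15.78
tool_pos: [0.5036, 0.1324, 0.237]
tool_rot: [-173.6, 32.2, -162.1]
force: [0.2, 0.0, 0.8]
grip_width: 0.0501
```

```bash
python3 chk.py
```

```text
[0.50357605 0.13238608 0.23697581] [-173.55   32.16 -162.06] [-41.5 -14.4  16.5 128.4  23.9  36.1  66. ] 15.775 [0.2 0.  0.8] 0.0500575035238149
axial from C 0.06370252372462301 lateral [-0.0014 -0.0005 -0.0009] lat tool [-0.0018  0.     -0.    ] tilt err deg [ 0.02 -0.27 -0.  ]
```

Request:
{"name": "carry_out", "arguments": {"increments": "0.3 0 0 -0.0003 0 0 -10;0.3 0 0 -0.0003 0 0 -10;0.3 0 0 -0.0003 0 0 -10;0.3 0 0 -0.0003 0 0 -10;0.3 0 0 -0.0003 0 0 -10;0.3 0 0 -0.0003 0 0 -10;0.3 0 0 -0.0003 0 0 -10"}}

```text
time_s: 16.65
tool_pos: [0.5039, 0.1308, 0.2397]
tool_rot: [-147.3, 4.1, -90.5]
force: [1.3, 0.3, -0.1]
grip_width: 0.0498
```

```bash
python3 chk.py
```

```text
[0.50393856 0.13081638 0.2397289 ] [-147.34    4.11  -90.5 ] [-51.5 -16.2  25.4 128.6  28.9  37.7 134.5] 16.65 [ 1.3  0.3 -0.1] 0.04981272517846525
axial from C 0.06590447237918826 lateral [ 0.0001 -0.0019 -0.    ] lat tool [-0.0019  0.0002 -0.    ] tilt err deg [ 0.11 -0.08  0.  ]
```

Request:
{"name": "carry_out", "arguments": {"increments": "0.75 0 0 0 0 0 0;0.75 0 0 0 0 0 0;0.75 0 0 0 0 0 0;0.75 -0.0018 0 0 0 0 10.5;0.75 0 0 0 0 0 10.5;0.75 0 0 0 0 0 10.5;0.75 0 0 0 0 0 10.5;0.75 0 0 0 0 0 10.5;0.75 0 0 0 0 0 10.5;0.75 0 0 0 0 0 10.5;0.75 0 0 0 0 0 10.5;0.75 0 0 0 0 0 10.5;0.75 0 0 0 0 0 10.5"}}

```text
time_s: 18.27
tool_pos: [0.5036, 0.1327, 0.2388]
tool_rot: [164.5, 29.2, 156.2]
force: [-0.0, -0.3, -1.0]
grip_width: 0.0655
```

```bash
python3 chk.py
```

```text
[0.50356635 0.13270059 0.23882289] [164.49  29.24 156.23] [-33.  -13.6   8.9 128.1  20.4  35.5  33. ] 18.275 [-0.  -0.3 -1. ] 0.06550166794582497
axial from C 0.06523896536278317 lateral [-0.0006 -0.0001 -0.0004] lat tool [-0.0006  0.0003 -0.    ] tilt err deg [-0.18 -0.16 -0.  ]
```

Request:
{"name": "carry_out", "arguments": {"increments": "0.75 0 0 0 0 0 10.5;0.75 0 0 0 0 0 10.5;0.75 0 0 0 0 0 10.5;0.75 0 0 0 0 0 10.5;0.75 0 0 0 0 0 10.5;0.75 0 0 0 0 0 10.5;0.75 0 0 0 0 0 10.5;0.75 0 0 0 0 0 10.5;0.75 0 0 0 0 0 10.5;0.75 0 0 0 0 0 10.5;0.75 0 0 0 0 0 10.5;0.75 0 0 0 0 0 10.5;0.75 0 0 0 0 0 10.5;0.75 0 0 0 0 0 10.5;0.75 0 0 0 0 0 10.5;0.75 0 0 0 0 0 10.5"}}

```text
time_s: 20.27
tool_pos: [0.5029, 0.1327, 0.2363]
tool_rot: [-169.3, -30.9, -14.6]
force: [0.4, -1.0, -0.3]
grip_width: 0.0654
```

```bash
python3 chk.py
```

```text
[0.50291566 0.13272152 0.23628535] [-169.28  -30.89  -14.59] [  -4.7  -12.5  -16.3  127.3    9.    33.7 -129.4] 20.275 [ 0.4 -1.  -0.3] 0.06537188112575577
axial from C 0.06346206806819416 lateral [-0.0022 -0.0002 -0.0014] lat tool [ 0.0025 -0.0007 -0.    ] tilt err deg [0.32 0.4  0.  ]
```

Request:
{"name": "carry_out", "arguments": {"increments": "0.75 0.0025 -0.0007 -0.0025 0.3 0.4 8;0.75 0 0 0 0 0 6;0.75 0 0 0 0 0 0"}}

```text
time_s: 20.65
tool_pos: [0.5037, 0.1326, 0.2394]
tool_rot: [-161.0, -27.4, -30.9]
force: [0.4, -0.5, 0.0]
grip_width: 0.0654
```

```bash
python3 chk.py
```

```text
[0.50368106 0.13260065 0.23938305] [-160.97  -27.44  -30.95] [  -2.1  -12.9  -18.4  127.2    7.8   33.4 -142.8] 20.65 [ 0.4 -0.5  0. ] 0.06540655744403463
axial from C 0.06565231534107006 lateral [-0.0003 -0.0002 -0.0002] lat tool [ 0.0002 -0.0003 -0.    ] tilt err deg [ 0.08 -0.01 -0.  ]
```

Well centred. Close and unscrew the rest.

Request:
{"name": "carry_out", "arguments": {"increments": "0.3 0 0 0 0 0 0;0.3 0 0 0 0 0 0;0.3 0 0 0 0 0 0;0.3 0 0 0 0 0 0;0.3 0 0 -0.0002 0 0 -10;0.3 0 0 -0.0002 0 0 -10;0.3 0 0 -0.0002 0 0 -10;0.3 0 0 -0.0002 0 0 -10;0.3 0 0 -0.0002 0 0 -10;0.3 0 0 -0.0003 0 0 -10;0.3 0 0 -0.0003 0 0 -10;0.3 0 0 -0.0003 0 0 -10;0.3 0 0 -0.0003 0 0 -10;0.3 0 0 -0.0003 0 0 -10"}}

```text
time_s: 22.4
tool_pos: [0.5034, 0.1319, 0.2423]
tool_rot: [148.3, -10.0, 80.1]
force: [0.4, 0.6, 0.8]
grip_width: 0.0495
```

```bash
python3 chk.py
```

```text
[0.50336593 0.13190554 0.24230043] [148.29 -10.    80.11] [-20.  -13.3  -2.6 127.7  15.1  34.6 -45.5] 22.4 [0.4 0.6 0.8] 0.04954673112203353
axial from C 0.0683092991728499 lateral [ 0.0009 -0.0007  0.0005] lat tool [ 0.0004 -0.0011 -0.    ] tilt err deg [0.12 0.07 0.  ]
```

Request:
{"name": "carry_out", "arguments": {"increments": "0.3 0 0 -0.0002 0 0 -10;0.3 0 0 -0.0002 0 0 -10;0.3 0 0 -0.0002 0 0 -10;0.3 0 0 -0.0003 0 0 -10;0.3 0 0 -0.0003 0 0 -10;0.3 0 0 -0.0003 0 0 -10;0.3 0 0 -0.0003 0 0 -10;0.3 0 0 -0.0003 0 0 -10;0.3 0 0 -0.0003 0 0 -10;0.3 0 0 -0.0003 0 0 -10;0.3 0 0 -0.0003 0 0 -10;0.3 0 0 -0.0003 0 0 -10;0.3 0 0 -0.0003 0 0 -10"}}

```text
time_s: 24.02
tool_pos: [0.502, 0.1322, 0.2454]
tool_rot: [-164.1, 29.5, -144.0]
force: [-0.1, -0.4, -0.3]
grip_width: 0.0498
```

```bash
python3 chk.py
```

```text
[0.50196365 0.13220705 0.24538143] [-164.1    29.53 -143.96] [-42.1 -15.4  16.7 128.3  24.6  36.9  81.2] 24.025 [-0.1 -0.4 -0.3] 0.04977952240391819
axial from C 0.07163563216239648 lateral [ 0.0013 -0.0002  0.0008] lat tool [ 0.0012  0.001  -0.    ] tilt err deg [-0.08  0.18 -0.  ]
```

Request:
{"name": "carry_out", "arguments": {"increments": "0.3 0 0 -0.0003 0 0 -10;0.3 0 0 -0.0003 0 0 -10;0.3 0 0 -0.0003 0 0 -10;0.3 0 0 -0.0005 0 0 -5;0.3 0 0 -0.002 0 0 0;0.3 0 0 -0.002 0 0 0"}}

```text
time_s: 24.78
tool_pos: [0.4985, 0.1321, 0.2494]
tool_rot: [-150.1, 14.9, -108.0]
force: [-0.4, -0.0, -0.5]
grip_width: 0.0498
```

```bash
python3 chk.py
```

```text
[0.49847878 0.13213752 0.2494015 ] [-150.07   14.93 -108.  ] [-45.  -16.6  19.  128.4  25.9  38.1 116.3] 24.775 [-0.4 -0.  -0.5] 0.049840247131851693
axial from C 0.07689869923219413 lateral [0.0006 0.     0.0004] lat tool [ 0.0003  0.0007 -0.    ] tilt err deg [-0.09  0.12  0.  ]
```

Request:
{"name": "carry_out", "arguments": {"increments": "0.3 0 0 -0.004 0 0 0;0.3 0 0 -0.004 0 0 0;0.3 0 0 -0.003 0 0 0"}}

```text
time_s: 25.15
tool_pos: [0.4919, 0.1309, 0.2585]
tool_rot: [-150.2, 15.0, -108.3]
force: [0.2, 0.6, -1.3]
grip_width: 0.0499
```

```bash
python3 chk.py
```

```text
[0.49186257 0.13088686 0.2585106 ] [-150.18   14.97 -108.25] [-37.1 -17.   11.7 128.1  22.   38.8 119.2] 25.15 [ 0.2  0.6 -1.3] 0.04985189334400828
axial from C 0.08819314428391362 lateral [ 0.0001 -0.0006  0.    ] lat tool [-0.0005  0.0004 -0.    ] tilt err deg [-0.05  0.02 -0.  ]
```

Request:
{"name": "carry_out", "arguments": {"increments": "0.3 0 0 -0.004 0 0 0;0.3 0 0 -0.002 0 0 0"}}

```text
time_s: 25.4
tool_pos: [0.4882, 0.1301, 0.2635]
tool_rot: [-150.2, 15.0, -108.4]
force: [-0.9, 0.3, -1.3]
grip_width: 0.0498
```

```bash
python3 chk.py; python3 - <<'E'
from plan import *
p0,q0,o=cur()
P1=p0+[0,-.03,.02];rows(P1,q0,1,0.3)
Q=R.from_euler("xyz",[180,0,-135],degrees=True)
rows(np.array([.495,.055,.27]),Q,6,.3,P1,q0)
p=read_camera("side");cv2.imwrite("pics/d9.png",cv2.resize(p["img"][150:300,240:440],(800,600)))
E
```

```text
[0.48823235 0.13011447 0.26354409] [-150.24   14.99 -108.43] [-29.7 -17.1   5.2 127.9  18.4  38.9 122. ] 25.4 [-0.9  0.3 -1.3] 0.04980531187575849
axial from C 0.09442488116635046 lateral [-0.0001 -0.001  -0.0001] lat tool [-0.001   0.0002 -0.    ] tilt err deg [-0.03 -0.04 -0.  ]
0.3 0.0223 -0.0215 -0.0185 0.00 0.00 0.00
0.3 0.0071 -0.0028 0.0021 -4.26 3.53 3.66;0.3 0.0068 -0.0034 0.0023 -4.26 3.53 3.66;0.3 0.0064 -0.0040 0.0024 -4.26 3.53 3.66;0.3 0.0060 -0.0046 0.0025 -4.26 3.53 3.66;0.3 0.0055 -0.0051 0.0025 -4.26 3.53 3.66;0.3 0.0050 -0.0056 0.0024 -4.26 3.53 3.66
```

View pics/d9.png

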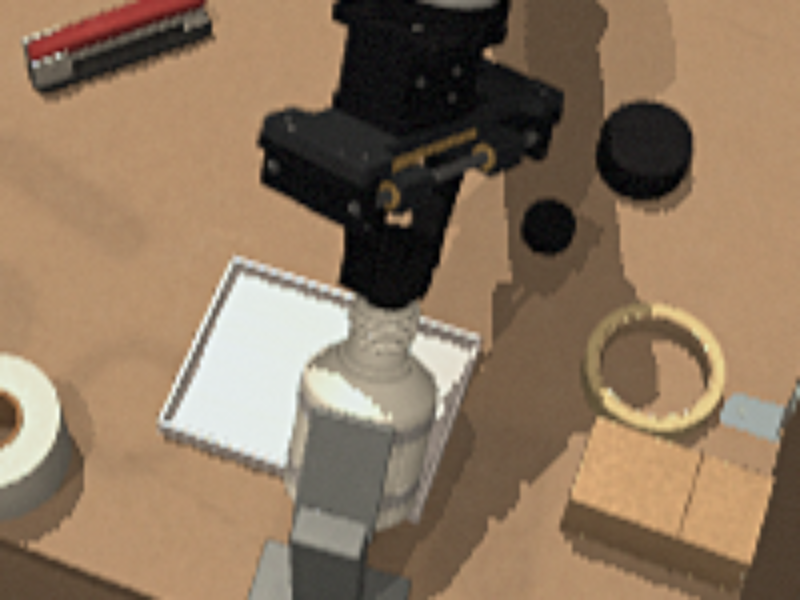

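Request:
{"name": "carry_out", "arguments": {"increments": "0.3 0.0112 -0.0107 -0.0092 0 0 0;0.3 0.0112 -0.0107 -0.0092 0 0 0;0.3 0.007 -0.0028 0.002 -4.3 3.5 3.7;0.3 0.0068 -0.0034 0.0023 -4.3 3.5 3.7;0.3 0.0064 -0.004 0.0024 -4.3 3.5 3.7;0.3 0.006 -0.0046 0.0025 -4.3 3.5 3.7;0.3 0.0055 -0.005 0.0025 -4.3 3.5 3.7;0.3 0.005 -0.0056 0.0024 -4.3 3.5 3.7"}}

```text
time_s: 26.45
tool_pos: [0.4999, 0.0619, 0.2653]
tool_rot: [178.8, -0.7, -136.0]
force: [0.2, -1.2, -0.7]
grip_width: 0.05
```

```bash
python3 - <<'E'
from plan import *
p0,q0,o=cur();print(p0,o["tool_rot"],o["qpos"].round(1),o["grip_width"],o["time_s"])
Q=R.from_euler("xyz",[180,0,-135],degrees=True)
rows(np.array([.502,.052,.2]),Q,3,.3)
E
```

```text
[0.49994379 0.06187569 0.265288  ] [ 178.81543995   -0.68952378 -135.98098467] [ -4.7   2.6  -5.2 104.7  -0.4  73.9 124.3] 0.050021160512384276 26.45
0.3 0.0015 -0.0033 0.0217 0.40 -0.23 -0.33;0.3 0.0016 -0.0031 0.0217 0.40 -0.23 -0.33;0.3 0.0017 -0.0030 0.0217 0.40 -0.23 -0.33
```

Request:
{"name": "carry_out", "arguments": {"increments": "0.3 0.0015 -0.0033 0.022 0.4 -0.2 -0.3;0.3 0.0016 -0.003 0.022 0.4 -0.2 -0.3;0.3 0.0017 -0.003 0.022 0.4 -0.2 -0.3;0.3 0 0 0.03 0 0 0;0.3 0 0 0.03 0 0 0;0.3 0 0 0.025 0 0 0;0.3 0 0 0 0 0 0"}}

```text
time_s: 27.32
tool_pos: [0.5043, 0.0489, 0.1087]
tool_rot: [-179.9, -0.2, -135.7]
force: [-0.7, 0.1, -0.7]
grip_width: 0.0494
```

```bash
python3 - <<'E'
from plan import *
p0,q0,o=cur();print(p0,o["tool_rot"],o["qpos"].round(1),o["grip_width"],o["force"],o["time_s"])
Q=R.from_euler("xyz",[180,0,-135],degrees=True)
rows(np.array([.502,.052,.085]),Q,1,.3)
p=read_camera("side");cv2.imwrite("pics/d10.png",cv2.resize(p["img"][150:300,240:440],(800,600)))
p=read_camera("scene");cv2.imwrite("pics/s10.png",cv2.resize(p["img"][150:300,220:420],(800,600)))
E
```

```text
[0.50427758 0.04890941 0.10866976] [-179.93051356   -0.18635701 -135.72330078] [ -4.3  11.3  -4.7 114.5   1.3  54.3 124.6] 0.04940595814312162 [-0.71187686  0.14688106 -0.73574942] 27.325
0.3 -0.0006 0.0038 0.0237 -0.07 -0.19 -0.72
```

View pics/d10.png

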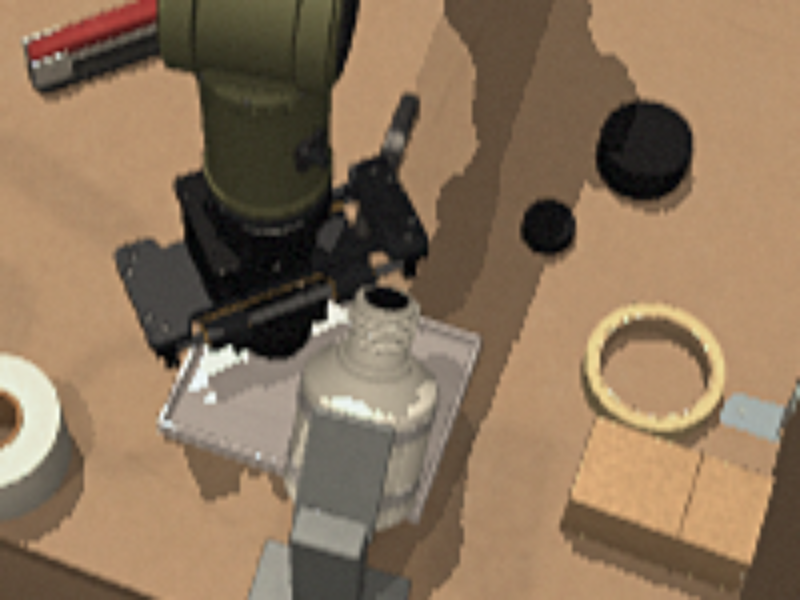

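View pics/s10.png

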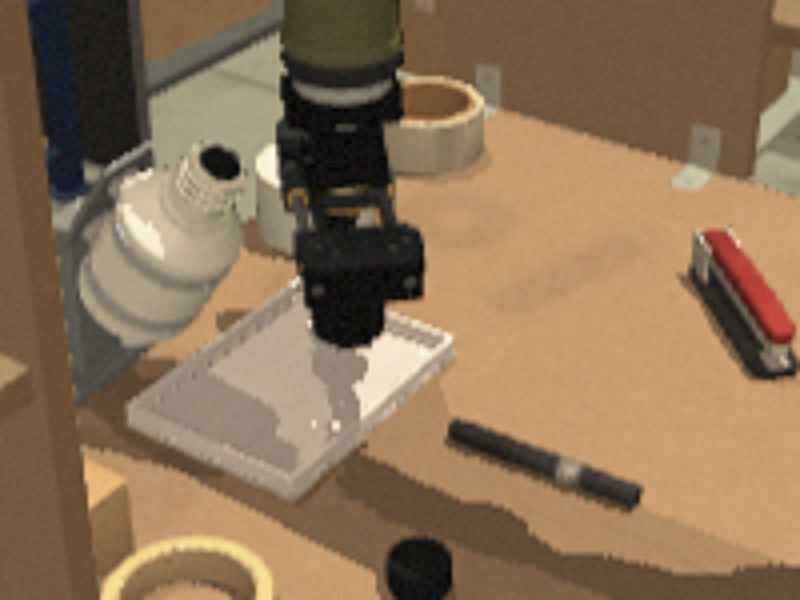

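Request:
{"name": "carry_out", "arguments": {"increments": "0.3 -0.0006 0.002 0.012 0 -0.2 -0.7;0.3 0 0.001 0.01 0 0 0;0.3 0 0 0.002 0 0 0;0.3 0 0 0 0 0 0"}}

```text
time_s: 27.92
tool_pos: [0.5063, 0.0522, 0.0881]
tool_rot: [-179.6, 0.5, -135.0]
force: [-1.4, 0.1, -0.7]
grip_width: 0.0497
```

Request:
{"name": "carry_out", "arguments": {"increments": "0.3 -0.001 0 0.004 -0.4 0.5 0;0.3 0 0 0.002 0 0 0;0.3 0 0 0.002 0 0 0;0.3 0 0 0.0015 0 0 0"}}

```text
time_s: 28.42
tool_pos: [0.5077, 0.053, 0.0785]
tool_rot: [-180.0, -0.0, -135.0]
force: [-1.0, -0.3, -0.8]
grip_width: 0.0499
```

Request:
{"name": "carry_out", "arguments": {"increments": "0.3 0 0 0.0015 0 0 0;0.3 0 0 0 0 0 0"}}

```text
time_s: 28.68
tool_pos: [0.5079, 0.053, 0.078]
tool_rot: [-180.0, -0.0, -135.0]
force: [-0.4, -0.1, -0.5]
grip_width: 0.0501
```

Request:
{"name": "carry_out", "arguments": {"increments": "0.3 0 0 0.0015 0 0 0;0.3 0 0 0 0 0 0"}}

```text
time_s: 28.92
tool_pos: [0.5082, 0.053, 0.078]
tool_rot: [-180.0, -0.0, -135.0]
force: [-0.9, 0.8, 0.0]
grip_width: 0.0498
```

Request:
{"name": "carry_out", "arguments": {"increments": "0.3 0 0 0.003 0 0 0;0.3 0 0 0 0 0 0"}}

```text
time_s: 29.18
tool_pos: [0.5088, 0.053, 0.0778]
tool_rot: [-179.9, 0.0, -135.0]
force: [0.5, -0.4, -0.6]
grip_width: 0.0501
```

Request:
{"name": "carry_out", "arguments": {"increments": "0.3 0 0 0.003 0 0 0"}}

```text
time_s: 29.3
tool_pos: [0.5093, 0.053, 0.0771]
tool_rot: [-179.9, 0.0, -135.0]
force: [-9.5, -0.7, 30.3]
grip_width: 0.0499
```

```bash
python3 - <<'E'
from plan import *
p0,q0,o=cur();print(p0,o["force"])
p=read_camera("side");cv2.imwrite("pics/d11.png",cv2.resize(p["img"][150:300,240:440],(800,600)))
p=read_camera("scene");cv2.imwrite("pics/s11.png",cv2.resize(p["img"][190:265,260:360],(800,600),interpolation=cv2.INTER_CUBIC))
E
```

```text
[0.50929038 0.05304705 0.07706733] [-9.47956672 -0.66928751 30.32767332]
```

View pics/s11.png

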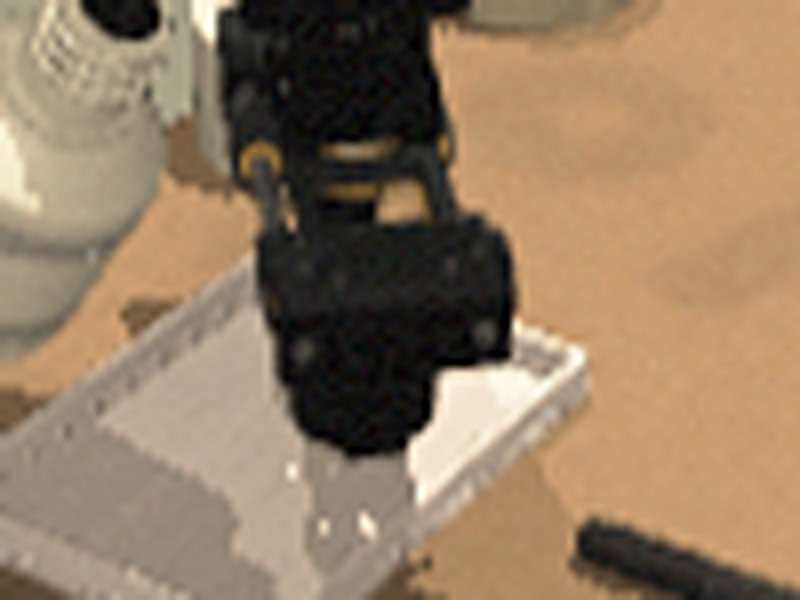

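Request:
{"name": "carry_out", "arguments": {"increments": "0.3 0 0 0 0 0 0;0.7 0 0 0 0 0 0;0.7 0 0 0 0 0 0;0.7 0 0 0 0 0 0;0.7 0 0 -0.015 0 0 0;0.7 0 0 -0.03 0 0 0;0.7 0 0 -0.05 0 0 0;0.7 0 0 -0.05 0 0 0;0.7 0.03 0 -0.05 0 0 0;0.7 0.03 0 -0.03 0 0 0;0.7 0 0 0 0 0 0"}}

```text
time_s: 30.78
tool_pos: [0.4654, 0.0099, 0.314]
tool_rot: [-179.7, 0.2, -135.0]
force: [-0.2, -0.1, 0.6]
grip_width: 0.0611
```

```bash
python3 - <<'E'
from plan import *
p0,q0,o=cur();print(p0,o["force"],o["time_s"])
d=read_camera("side");cv2.imwrite("pics/d12.png",cv2.resize(d["img"][150:300,240:440],(800,600)))
p=read_camera("scene");cv2.imwrite("pics/s12.png",cv2.resize(p["img"][150:300,220:420],(800,600),interpolation=cv2.INTER_CUBIC))
cv2.imwrite("pics/d12f.png",d["img"])
E
```

```text
[0.46538079 0.00994676 0.31404337] [-0.21865447 -0.07295931  0.55028448] 30.775
```

View pics/d12.png

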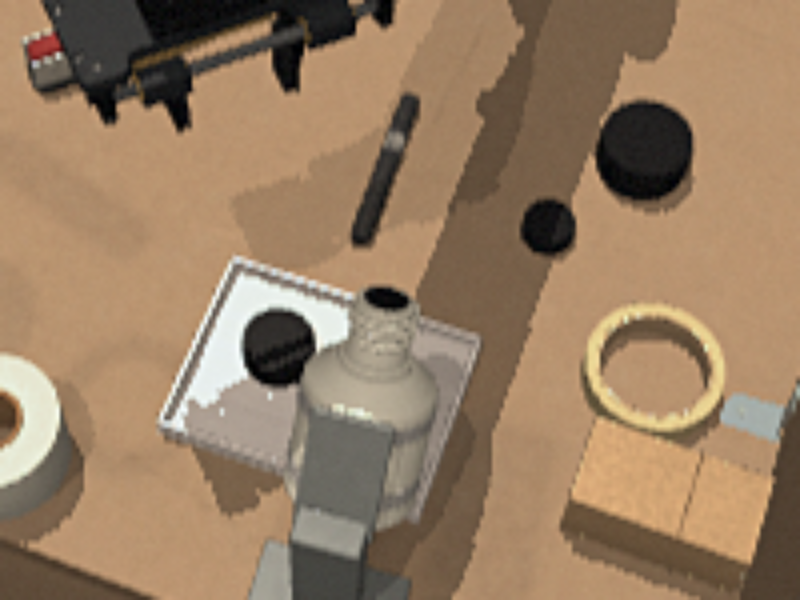

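View pics/s12.png

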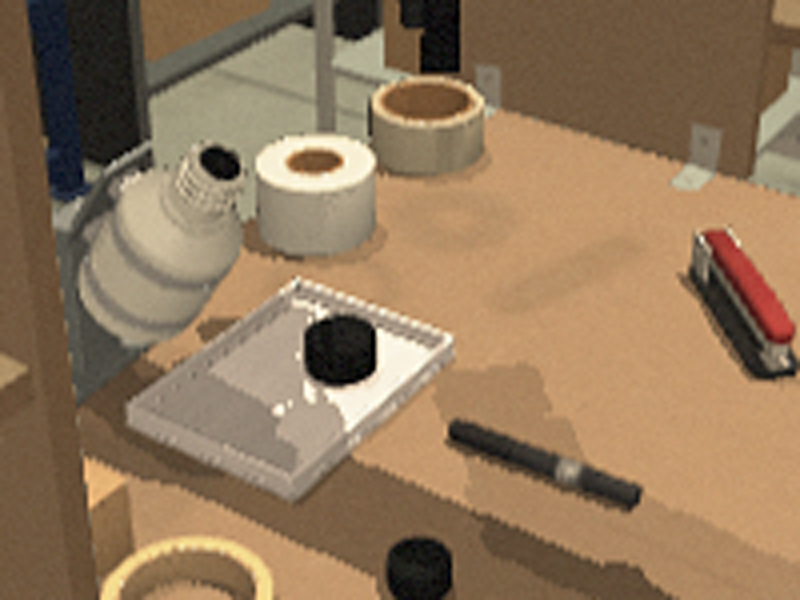

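View pics/d12f.png

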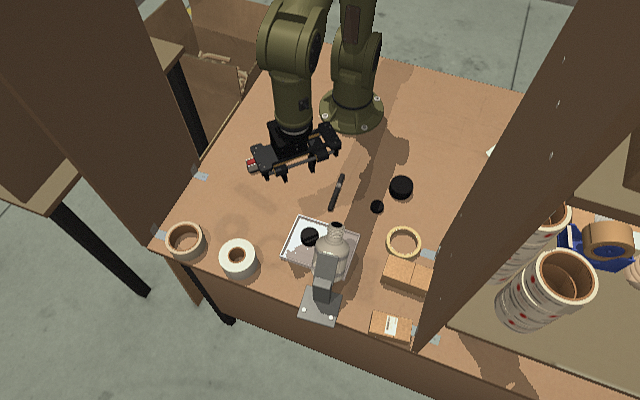

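```bash
python3 -c "
from cell import *
print(sign_off())"
```

```text
the job is handed in; nothing more can be done
None
```

The job is done and handed in at about 31 s of the 72 s allowed. No verdict was reported.

- **Tray:** I gripped it by its wall and slid it along the bench. Its centre is now at about (0.518, 0.092), flat under the neck mouth at about (0.533, 0.136). The mouth lies roughly 50 mm inside the tray's edges.
- **Cap:** I unscrewed the canister's own 50 mm cap in two grips, roughly 1.5 turns in all, and lifted it off along the neck without load. I lowered it onto the tray floor until it touched, then let go.

**Last checks:** the final scene and side pictures show the bare threaded neck over the tray and the cap lying flat inside it. The rolls and cartons stand where they stood before, and the arm is well clear with about zero force.

**Readings to note:**
- **Neck direction:** the picture fit gave about 14 degrees and the canister's foot about 6. I used 6, and the light forces while unscrewing bore that out.
- **Tray measurements:** the three cameras put the tray's corners up to about 15 mm apart, so the tray figures are good to about 1 cm.
- **Contact force:** pressing the cap down to confirm contact briefly read about 30 N.
- **Shoulder joint:** it came within about 0.2 degrees of its lower limit while the cap was coming off, but did not pass it in any reading.

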